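Roll the inlay strips home in a serving board

TASK

Take the hand roller out of its stand and roll the six walnut strips down into their glue until all are flush with the top of the serving board: roll it along the board with a steady push of about 20 N, never more than 40 N, which would bruise the wood, and let nothing but the roller touch the board. Then put the roller back upright and fully down in its stand, let go, and leave the other things on the bench where they are.

Things in the scene. Friction and masses are not known exactly. Their poses are not given: they have to be found in the camera images.
- roller: Hand-held seam roller, 78 mm wide, 108 mm tall, about 0.5 kg (varies). Origin: lowest point of the tyre, under the middle of the axle. z up through the handle, y along axle and handle; it rolls along its x, either way. Symmetrical: a half turn about z changes nothing. Aluminium fork over a black rubber tyre, 48 mm in diameter with a 60 mm tread, axle 24 mm above the origin.
- roller_handle (a point): Middle of the roller's wooden T-handle, 90 mm above the roller's origin; axes as the roller's. The handle is 24 mm thick (x), 90 mm long (y), 36 mm high (z); a narrower aluminium stem joins it to the crown plate, whose top is 32 mm below this point. Grip it across its 24 mm thickness.
- roller_crown (a point): Centre of the underside of the roller's crown plate, 52 mm above the roller's origin; axes as the roller's. The plate is 72 mm (x) by 78 mm (y), 6 mm thick, above the tyre.
- tyre (a joint): Turn of the roller's tyre about its axle, rad; free, no stops; changes by 1 rad for every 24 mm rolled (it also spins freely in the air), 0 at the start.
- stand: Ply stand for the roller, fixed to the bench, base 100 mm (x) by 130 mm (y). Origin: centre of its underside, on the bench. The roller hangs in it, axle along the stand's y, either way round: the fork goes between two low end walls (45 mm high, inner faces 86 mm apart in y) and the tyre hangs 4 mm clear of the base. Seated, the roller's origin is 14 mm above the stand's, within a few mm of centre.
- stand_seat (a point): Middle of the stand's mouth, level with the tops of its two upright side walls, 66 mm above the bench; axes as the stand's. The walls are 10 mm thick, their inner faces 56 mm apart in x; the underside of the roller's crown plate rests on them.
- mat: Black rubber bench mat 280 mm (x) by 140 mm (y), origin: centre of its underside, on the bench. Held fast in its middle: an oak serving board 250 mm (x) by 110 mm (y), its top with a recess of 180 mm (x) by 70 mm (y) for six dark walnut strips side by side along x. Hand-planed, so its top lies 20 to 28 mm above the bench in the middle and may slope by up to 0.025 rad along x.
- strip0 (a joint): How far walnut strip 0 stands proud of the board's top, m: 0 is fully home and flush, it starts between 0.0025 and 0.0045. The strip is 30 mm (mat x) by 70 mm (mat y), centred at x = -75 mm on the mat. In stiff glue: it sinks only under more than 11 N (about 20 mm/s at 20 N), stays where it is left, stops dead when flush.
- strip1 (a joint): How far walnut strip 1 stands proud of the board's top, m: 0 is fully home and flush, it starts between 0.0025 and 0.0045. The strip is 30 mm (mat x) by 70 mm (mat y), centred at x = -45 mm on the mat. In stiff glue: it sinks only under more than 11 N (about 20 mm/s at 20 N), stays where it is left, stops dead when flush.
- strip2 (a joint): How far walnut strip 2 stands proud of the board's top, m: 0 is fully home and flush, it starts between 0.0025 and 0.0045. The strip is 30 mm (mat x) by 70 mm (mat y), centred at x = -15 mm on the mat. In stiff glue: it sinks only under more than 11 N (about 20 mm/s at 20 N), stays where it is left, stops dead when flush.
- strip3 (a joint): How far walnut strip 3 stands proud of the board's top, m: 0 is fully home and flush, it starts between 0.0025 and 0.0045. The strip is 30 mm (mat x) by 70 mm (mat y), centred at x = +15 mm on the mat. In stiff glue: it sinks only under more than 11 N (about 20 mm/s at 20 N), stays where it is left, stops dead when flush.
- strip4 (a joint): How far walnut strip 4 stands proud of the board's top, m: 0 is fully home and flush, it starts between 0.0025 and 0.0045. The strip is 30 mm (mat x) by 70 mm (mat y), centred at x = +45 mm on the mat. In stiff glue: it sinks only under more than 11 N (about 20 mm/s at 20 N), stays where it is left, stops dead when flush.
- strip5 (a joint): How far walnut strip 5 stands proud of the board's top, m: 0 is fully home and flush, it starts between 0.0025 and 0.0045. The strip is 30 mm (mat x) by 70 mm (mat y), centred at x = +75 mm on the mat. In stiff glue: it sinks only under more than 11 N (about 20 mm/s at 20 N), stays where it is left, stops dead when flush.
- screw_box: Carton of screws, 68 x 96 x 46 mm; a bystander. Origin: centre of its underside.
- pencil: Red carpenter's pencil, 172 mm, lying; a bystander. Origin: centre of its underside.
- mallet: Beech mallet, 295 mm long, lying; a bystander. Origin: centre of its underside.
- block_plane: Block plane, 170 x 52 x 58 mm; a bystander. Origin: centre of its underside.
- chisel: Bevel-edge chisel, 276 mm, lying; a bystander. Origin: centre of its underside.
- sanding_block: Cork sanding block, 64 x 111 x 30 mm; a bystander. Origin: centre of its underside.
- marking_gauge: Beech marking gauge, 200 x 60 x 62 mm, lying; a bystander. Origin: centre of its underside.
Mind the look-alikes: they are no part of the job. What is shaped like the roller but pink or turquoise is not meant.

How it is judged:
By the outcome, as a careful person would: the job done as asked, in the order asked, and still so for the second after the job is handed in, with the robot touching nothing.
It also fails if it takes over 64 s, if anything falls off the work surface, if the arm or the gripper's body presses on something with over 40 N, if the wrist force passes 120 N, or if a joint passes its speed limit or range.

ROBOT

A 7-joint arm with a two-finger parallel gripper is mounted at the origin on a cart in front of the work surface, level with it; the furniture and walls round the work are solid. World frame = base frame: x ahead of the robot, y to its left, z up, the work surface at z = 0. Lengths are in m, angles in rad, forces in N, time in s.
With the tool pointing down it reaches from about 0.425 to 0.875 m from the base axis. Payload 4.7 kg.
Tool frame: the origin (TCP) lies between the finger pads; the fingertips stand ahead of it and the grasp point (between the pads) lies 8 mm behind it (tips_ahead is the z of the fingertips in the tool frame, in m); z points along the fingers, y is the line along which they close (so a half turn about z gives the same grasp; the last joint's range is limited). The gripper opens to 85 mm and grips with 20 to 120 N. Pads are 22 mm wide; open, the fingers measure 114 mm over their backs; the gripper's body (76 mm by 85 mm) begins 54 mm behind the grasp point. The pads swing forward as they close: fully open they stand 13 mm farther back than shut.
Start: joints at [-1.19, 0.321, -0.07, 1.45, 0.023, 1.371, -0.057], TCP at [0.233, 0.607, 0.205] pointing down, gripper open.
Joint ranges: [-2.86, 2.86], [-0.3, 2.09], [-1.38, 1.24], [0.06, 2.45], [-1.56, 4.7], [0.09, 2.05], [-2.69, 2.69]. Speed limits (rad/s): [2.57, 2.57, 3.14, 3.14, 3.14, 3.14, 3.14].

INTERFACE

Orientations are given as a rotation vector (axis times angle).
In Python, from bench import get_state, snapshot, close_job, tips_ahead gives the robot as it stands.
- The arm moves only by the shell command python3 -m inch 'ROWS' [FORCE]. ROWS is JSON, one flat list of numbers, 7 for each row, row after row: the opening, from 0 (shut) to 1 (fully open), then the shift along the tool's x, y, z in cm, then the turn, a rotation vector about the tool's x, y, z in units of 6 degrees (1.0 is 6 degrees). In form: [jaw, dx, dy, dz, wx, wy, wz, jaw, dx, dy, dz, wx, wy, wz, ...]. A call has 1 to 12 rows; each row is the pose to reach, as a shift and turn from the pose commanded when the call began, along the tool's axes at that moment; what a row does not reach only later rows make up. A row lasts 1/10 s, in which the tool goes at most 50 mm and 8.59 degrees, less where a joint would pass 70% of its speed; a pose out of reach is approached as far as the arm can. A call with a gripper value outside its range is refused whole. The fingers move at their own pace and stop on an object; FORCE is the grip in N (left out, the last holds). Time passes only in rows, so rows that repeat a pose let the fingers close. It gives the time, the measured TCP pose, the force, the opening and the grip force at its end, in the units of the state.
- get_state(): the state, without advancing time (a new reading comes with each control period).
- snapshot(name): name is "side" or "top" or "wrist"; returns a dict with "pixels" (400x640x3 uint8, red, green, blue), "depth" (400x640 float32, m along the optical axis (not along the pixel's ray), 0 where there is no reading), "fx", "fy", "cx", "cy" (pixels), "dist" ([k1, k2, p1, p2, k3] as OpenCV has them; the pictures are not rectified), "rvec" (rotation vector, rad) and "tvec" (3), from world to camera coordinates, as OpenCV has them. Camera axes: x right, y down, z forward; pixel columns grow to the right and rows downward; lengths in m; the calibration is good to about 2 mm. A picture is of the moment at which its call begins.
- close_job(): hands the job in; it is judged then, once.
The state is a dict: "time_s": time; "qpos": joint angles; "joint_velocities": joint speeds; "joint_efforts": joint torques, N m; "ee_pos": TCP position; "tool_rot": TCP orientation; "force": force on the tool from outside, world axes, zero at the start; "torque": the same for the moment, N m; "finger_gap": finger opening in m; "gripper_force": force on a finger pad.
Only numpy, scipy, OpenCV 4.12 (cv2) and the standard library are available. Lean on these libraries where they do the work, as an engineer would, in place of code of your own. Each camera call takes 0.05 s, during which the arm holds its last target. There are 200 camera calls.

## Working session

There is one attempt and no reset: what is moved stays moved. The work goes in short steps, Python scripts to look and compute and a shell command to move; the robot and the scene stay as the last step left them, time stands still between calls to the robot, and variables do not carry over. Pictures are saved under pics/ and viewed, at most 10 in all, crops included, and the job is handed in when it is done.

```bash
mkdir -p pics; ls
cat > h.py <<'E'
import numpy as np,cv2
from scipy.spatial.transform import Rotation as R
from bench import get_state,snapshot,tips_ahead
def cam(n):
    s=snapshot(n); s['R']=cv2.Rodrigues(np.array(s['rvec'],float))[0]; s['K']=np.array([[s['fx'],0,s['cx']],[0,s['fy'],s['cy']],[0,0,1.]]); s['t']=np.array(s['tvec'],float).ravel(); s['d']=np.array(s['dist'],float); return s
def ray(s,uv):
    p=cv2.undistortPoints(np.array(uv,float).reshape(-1,1,2),s['K'],s['d']).reshape(-1,2)
    return np.c_[p,np.ones(len(p))]
def plane(s,uv,z):
    d=ray(s,uv)@s['R']; c=-s['R'].T@s['t']
    return c+d*((z-c[2])/d[:,2])[:,None]
def depthpts(s,uv):
    uv=np.array(uv).reshape(-1,2).astype(int); z=s['depth'][uv[:,1],uv[:,0]]
    return (ray(s,uv)*z[:,None]-s['t'])@s['R']
def proj(s,P): return cv2.projectPoints(np.array(P,float).reshape(-1,1,3),np.array(s['rvec'],float),s['t'],s['K'],s['d'])[0].reshape(-1,2)
def save(s,f): cv2.imwrite('pics/'+f,s['pixels'][:,:,::-1])
E
python3 - <<'E'
from h import *
print(get_state(),tips_ahead)
for n in('top','side','wrist'):
    s=cam(n); save(s,n+'0.png'); print(n,-s['R'].T@s['t'],s['R'][2])
E
```

```text
pics
{'time_s': 0.0, 'qpos': array([-1.18987241,  0.32187048, -0.07011948,  1.45166323,  0.02257184,
        1.37076257, -0.05690189]), 'joint_velocities': array([-0.00148794, -0.00036223,  0.0002489 , -0.00042273,  0.00100772,
       -0.00117364,  0.00276369]), 'joint_efforts': array([-3.93819232e-05, -4.93594408e+01, -3.82092101e-01, -3.14336228e+01,
        1.30629010e-02,  1.13566511e-02,  4.28596286e-05]), 'ee_pos': array([0.23293554, 0.60621421, 0.20339886]), 'tool_rot': array([-5.72840574e-01, -3.08862509e+00,  2.97450101e-03]), 'force': array([-0.11334919, -0.43117693,  0.44055102]), 'torque': array([-0.03504042,  0.00941364, -0.03813361]), 'gripper_force': 0.0, 'finger_gap': 0.08518475900422993} 0.011
top [ 0.34632575 -0.05241086  1.38166564] [ 0.14175513 -0.01893487 -0.98972065]
side [-0.21048939 -1.15038895  0.68279566] [ 0.52745752  0.75251524 -0.39434678]
wrist [0.16770193 0.63204294 0.37235016] [ 0.25793952 -0.10059355 -0.96091006]
```

View pics/top0.png

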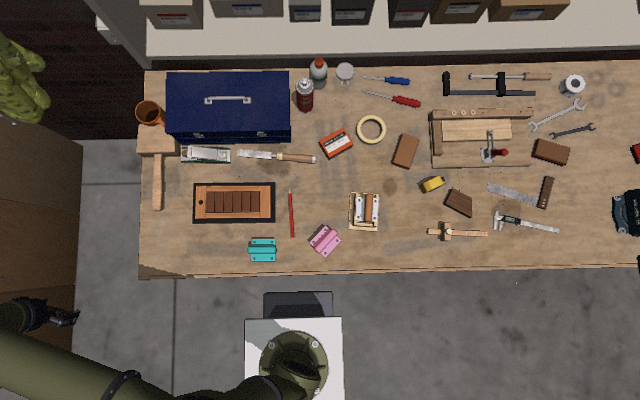

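View pics/side0.png

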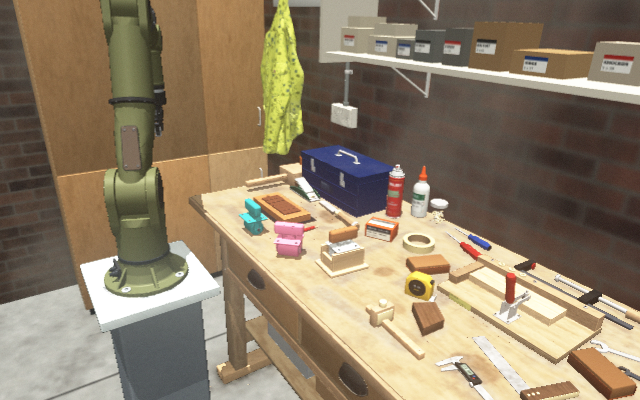

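The top view shows the stand with the roller at about (365,210) px, handle running roughly vertically in the image. The mat and board are at (234,202), and the pink and turquoise decoys at (325,240) and (263,249). The side view agrees: roller at (343,245), board at (283,208).

Run:
```python
from h import *
s=cam('top')
def region(x0,y0,x1,y1):
    u,v=np.meshgrid(np.arange(x0,x1),np.arange(y0,y1)); uv=np.c_[u.ravel(),v.ravel()]
    return uv,depthpts(s,uv),s['pixels'][uv[:,1],uv[:,0]].astype(int)
def rect(P):
    r=cv2.minAreaRect((P[:,:2]*1000).astype(np.float32)); return r
uv,P,c=region(335,180,400,240)
for lo,hi in((.108,.135),(.06,.085),(.035,.06),(.004,.02)):
    m=(P[:,2]>lo)&(P[:,2]<hi); print('stand',lo,m.sum(),P[m].mean(0),rect(P[m]))
m=P[:,2]>.108; print('z',np.percentile(P[m,2],[5,50,95]))
uv,P,c=region(180,172,290,232)
hsv=cv2.cvtColor(c.astype(np.uint8)[None],cv2.COLOR_RGB2HSV)[0]
dark=(c.max(1)<60).reshape(60,110).astype(np.uint8)
cn=max(cv2.findContours(dark,cv2.RETR_EXTERNAL,cv2.CHAIN_APPROX_NONE)[0],key=cv2.contourArea).reshape(-1,2)+[180,172]
print('mat z',np.median(P[(dark.ravel()>0),2]))
print('mat',rect(plane(s,cn,0.003)))
ins=cv2.pointPolygonTest
inside=np.array([cv2.pointPolygonTest(cn.astype(np.float32),(float(a),float(b)),True)>3 for a,b in uv])&(dark.ravel()==0)
print('board px',inside.sum(),'z pct',np.percentile(P[inside,2],[2,25,50,75,98]))
strip=inside&(c.sum(1)<np.percentile(c[inside].sum(1),50))
print('colors',np.percentile(c[inside],[10,50,90],axis=0))
save(s,'x.png')
im=np.hstack([cv2.resize(s['pixels'][172:232,180:290],None,fx=4,fy=4),cv2.resize(s['pixels'][180:240,335:400],None,fx=4,fy=4)]); cv2.imwrite('pics/crop.png',im[:,:,::-1])
# depth profile along board, image row 202
print(np.round(np.c_[np.arange(190,282,4),depthpts(s,[(u,202) for u in range(190,282,4)])],4))
```

```text
stand 0.108 224 [ 0.49239676 -0.24653208  0.12157316] ((460.0216064453125, -219.46234130859375), (63.38753128051758, 169.05506896972656), 49.12400436401367)
stand 0.06 410 [ 0.49370638 -0.24323206  0.0722483 ] ((465.6767272949219, -233.5276336669922), (103.41340637207031, 188.3391876220703), 64.0574722290039)
stand 0.035 129 [ 0.47449465 -0.2331015   0.04758531] ((464.09893798828125, -230.32635498046875), (101.61302185058594, 188.2742156982422), 63.29907989501953)
stand 0.004 877 [ 0.4977103  -0.25689431  0.00765529] ((501.60955810546875, -264.0201110839844), (222.02325439453125, 203.3104248046875), 88.40025329589844)
z [0.11404529 0.12246136 0.44234403]
mat z 0.00524257445863857
mat ((537.1253051757812, 192.31097412109375), (276.1229248046875, 138.4287109375), 89.2378158569336)
board px 2241 z pct [0.02045019 0.02651088 0.02902357 0.03167836 0.03625399]
colors [[ 95.  58.  41.]
 [115.  76.  53.]
 [182. 123.  82.]]
[[ 1.900e+02  5.424e-01  3.405e-01 -1.300e-03]
 [ 1.940e+02  5.413e-01  3.256e-01  3.900e-03]
 [ 1.980e+02  5.383e-01  3.071e-01  2.290e-02]
 [ 2.020e+02  5.407e-01  2.986
[... 210 characters left out ...]
220e+02  5.351e-01  2.253e-01  3.180e-02]
 [ 2.260e+02  5.346e-01  2.118e-01  3.290e-02]
 [ 2.300e+02  5.348e-01  1.992e-01  2.900e-02]
 [ 2.340e+02  5.340e-01  1.853e-01  3.220e-02]
 [ 2.380e+02  5.338e-01  1.722e-01  3.130e-02]
 [ 2.420e+02  5.334e-01  1.589e-01  3.140e-02]
 [ 2.460e+02  5.330e-01  1.454e-01  3.220e-02]
 [ 2.500e+02  5.331e-01  1.326e-01  2.870e-02]
 [ 2.540e+02  5.320e-01  1.185e-01  3.450e-02]
 [ 2.580e+02  5.318e-01  1.053e-01  3.350e-02]
 [ 2.620e+02  5.316e-01  9.210e-02  3.230e-02]
 [ 2.660e+02  5.320e-01  7.930e-02  2.710e-02]
 [ 2.700e+02  5.333e-01  6.690e-02  1.520e-02]
 [ 2.740e+02  5.344e-01  5.420e-02  4.700e-03]
 [ 2.780e+02  5.351e-01  4.100e-02 -2.600e-03]]
```

View pics/crop.png

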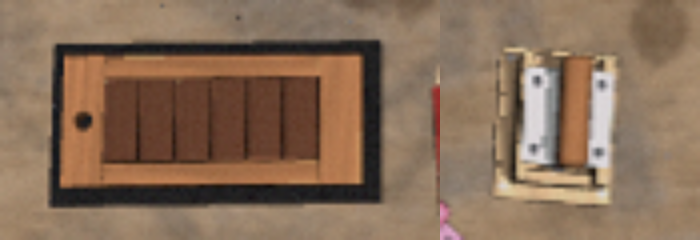

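```bash
cat > m.py <<'E'
from h import *
def blob(s,mask):
    c=max(cv2.findContours(mask.astype(np.uint8),cv2.RETR_EXTERNAL,cv2.CHAIN_APPROX_NONE)[0],key=cv2.contourArea); return c.reshape(-1,2)
def rect(P):
    b=cv2.boxPoints(cv2.minAreaRect((P[:,:2]*1000).astype(np.float32))); e=b[1]-b[0];f=b[2]-b[1]
    if np.hypot(*f)>np.hypot(*e): e,f=f,e
    return b.mean(0),np.hypot(*e),np.hypot(*f),np.degrees(np.arctan(e[1]/e[0]) if abs(e[0])>1e-6 else np.pi/2)
def go(T,yaw):
    """shift (cm, tool axes) and turn (units of 6deg) to target TCP T with tool down and tool x at yaw (deg)"""
    st=get_state(); Rt=R.from_rotvec(st['tool_rot'])
    y=np.radians(yaw); x=np.array([np.cos(y),np.sin(y),0]); z=np.array([0,0,-1.]); Rg=R.from_matrix(np.c_[x,np.cross(z,x),z])
    print('shift',np.round(Rt.inv().apply(np.array(T)-st['ee_pos'])*100,2),'turn',np.round(np.degrees((Rt.inv()*Rg).as_rotvec())/6,2))
E
python3 - <<'E'
from m import *
s=cam('top'); px=s['pixels']; hsv=cv2.cvtColor(px,cv2.COLOR_RGB2HSV)
sub=np.zeros(px.shape[:2],bool); sub[185:232,340:392]=1
m=sub&(hsv[...,1]>125)&(hsv[...,2]>100)
b=blob(s,m); print('handle',len(b),m.sum(),rect(plane(s,b,.122)),b.min(0),b.max(0))
w=sub&(hsv[...,1]<50)&(hsv[...,2]>150)
p=np.argwhere(w)[:,::-1]; print('crown',w.sum(),rect(plane(s,p,.072)))
# mat: local axis and board plane
sub[:]=0; sub[172:232,180:290]=1
b=blob(s,sub&(px.max(2)<60)); r=rect(plane(s,b,.004)); print('mat',r)
br=sub&(hsv[...,1]>110)&(px.max(2)<140)&(px.max(2)>75); br=cv2.morphologyEx(br.astype(np.uint8),cv2.MORPH_OPEN,np.ones((5,5)))
b=blob(s,br); print('strips',rect(plane(s,b,.028)),b.min(0),b.max(0))
b2=blob(s,sub&(px.max(2)>150)&(hsv[...,1]>100)); print('board',rect(plane(s,b2,.024)))
v,u=np.nonzero(br); P=depthpts(s,np.c_[u,v]); A=np.c_[P[:,:2]-r[0]/1000,np.ones(len(P))]; print('strip plane',np.linalg.lstsq(A,P[:,2],rcond=None)[0],len(P))
yb,xb=np.nonzero(sub&(px.max(2)>150)&(hsv[...,1]>100)); P=depthpts(s,np.c_[xb,yb]); A=np.c_[P[:,:2]-r[0]/1000,np.ones(len(P))]; k=abs(P[:,2]-np.median(P[:,2]))<.008;print('board plane',np.linalg.lstsq(A[k],P[k,2],rcond=None)[0],len(P))
# bench reference depth near stand/mat
for q in((210,235),(320,200),(340,170)): print(depthpts(s,[(q[0]+i,q[1]+j) for i in range(-4,5) for j in range(-3,4)]).mean(0))
go([.4,-.25,.30],180)
go([.42,0,.30],180)
E
```

```text
handle 62 178 (array([ 494.1832 , -249.72028], dtype=float32), np.float32(85.93347), np.float32(19.975136), np.float32(-5.5906243)) [365 194] [372 221]
crown 287 (array([ 484.88913, -244.54262], dtype=float32), np.float32(101.519554), np.float32(85.556496), np.float32(-8.311256))
mat (array([536.9868, 192.1335], dtype=float32), np.float32(275.9227), np.float32(138.32828), np.float32(89.2378))
strips (array([539.3551 , 237.68372], dtype=float32), np.float32(84.975975), np.float32(67.66846), np.float32(88.60195)) [206 191] [231 211]
board (array([536.19507, 192.11766], dtype=float32), np.float32(246.25267), np.float32(108.26927), np.float32(88.85))
strip plane [-2.10099526 -0.39706433  0.03645813] 1029
board plane [-0.00094959 -0.01184656  0.02718823] 1149
[0.42795076 0.27085382 0.00254668]
[ 0.53480008 -0.10272665  0.02359853]
[ 0.6411403 -0.175919   0.0019537]
shift [-46.3  -73.97  -9.53] turn [-0.01 -0.   -3.5 ]
shift [-39.2  -49.92  -9.55] turn [-0.01 -0.   -3.5 ]
```

Run:
```python
from m import *
go([.5,.15,.30],175)
go([.49,-.248,.27],175)
```

```text
shift [-41.29 -33.05  -9.57] turn [-0.01 -0.   -2.67]
shift [-54.63 -70.56  -6.53] turn [-0.01 -0.   -2.67]
```

```bash
python3 -m inch '[1,-41.3,-33,-9.5,0,0,-2.67, 1,-41.3,-33,-9.5,0,0,-2.67, 1,-41.3,-33,-9.5,0,0,-2.67, 1,-41.3,-33,-9.5,0,0,-2.67, 1,-41.3,-33,-9.5,0,0,-2.67, 1,-41.3,-33,-9.5,0,0,-2.67, 1,-41.3,-33,-9.5,0,0,-2.67, 1,-41.3,-33,-9.5,0,0,-2.67, 1,-41.3,-33,-9.5,0,0,-2.67, 1,-41.3,-33,-9.5,0,0,-2.67, 1,-41.3,-33,-9.5,0,0,-2.67, 1,-41.3,-33,-9.5,0,0,-2.67]'
python3 -c "
from m import *
go([.49,-.248,.27],175)"
```

```text
time_s: 1.45
ee_pos: [0.5034, 0.1438, 0.3008]
tool_rot: [0.154, 3.134, -0.002]
force: [0.6, -0.7, 0.3]
finger_gap: 0.0851
gripper_force: 0.0
shift [ -2.5  -39.12   3.14] turn [-0.01  0.03 -0.1 ]
```

```bash
python3 -c "
from m import *
s=cam('wrist'); save(s,'wb.png'); np.savez('wb.npz',**s)"
python3 -m inch '[1,-2.5,-39,3.1,0,0,-0.1, 1,-2.5,-39,3.1,0,0,-0.1, 1,-2.5,-39,3.1,0,0,-0.1, 1,-2.5,-39,3.1,0,0,-0.1, 1,-2.5,-39,3.1,0,0,-0.1, 1,-2.5,-39,3.1,0,0,-0.1, 1,-2.5,-39,3.1,0,0,-0.1, 1,-2.5,-39,3.1,0,0,-0.1, 1,-2.5,-39,3.1,0,0,-0.1, 1,-2.5,-39,3.1,0,0,-0.1, 1,-2.5,-39,3.1,0,0,-0.1, 1,-2.5,-39,3.1,0,0,-0.1]'
python3 -c "
from m import *
s=cam('wrist'); save(s,'wr.png'); np.savez('wr.npz',**s)
a=np.hstack([cv2.imread('pics/wb.png'),cv2.imread('pics/wr.png')]);cv2.imwrite('pics/ww.png',cv2.resize(a,(800,250)))"
```

```text
time_s: 2.7
ee_pos: [0.4921, -0.2376, 0.2684]
tool_rot: [0.114, 3.139, 0.002]
force: [0.8, -0.0, -0.6]
finger_gap: 0.0849
gripper_force: 0.0
```

View pics/ww.png

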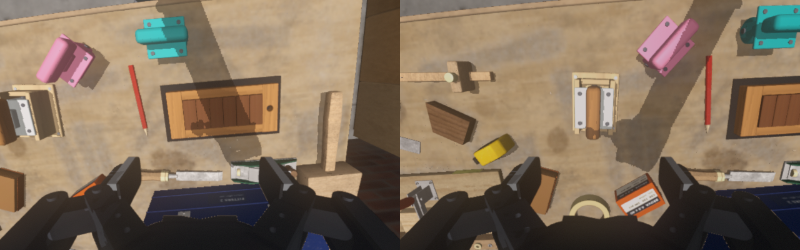

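Left half (wrist camera over the board): the board is at about (354,173) in full-size px. Right half: the roller handle is at about (310,178), hanging in the stand.

Run:
```python
from m import *
s=dict(np.load('wr.npz')); px=s['pixels']; hsv=cv2.cvtColor(px,cv2.COLOR_RGB2HSV)
print(-s['R'].T@s['t'],s['R'][2], hsv[176,312],hsv[176,290],hsv[215,312])
sub=np.zeros(px.shape[:2],bool); sub[110:235,265:365]=1
w=sub&(hsv[...,1]<45)&(hsv[...,2]>130); b=np.argwhere(w)[:,::-1]; print('crown',w.sum(),b.min(0),b.max(0))
m=sub&(hsv[...,1]>110)&(hsv[...,2]>90); b=blob(s,m); print('handle',m.sum(),rect(plane(s,b,.110)),rect(plane(s,b,.120)),b.min(0),b.max(0))
v,u=np.nonzero(m); P=depthpts(s,np.c_[u,v]); print(np.percentile(P[:,2],[5,50,90]))
k=P[:,2]>.112; print(P[k].mean(0), rect(P[k]))
im=cv2.resize(px[100:240,230:390],None,fx=4,fy=4); cv2.drawContours(im,[((b-[230,100])*4).astype(np.int32)],-1,(0,255,0),1)
s=dict(np.load('wb.npz')); px=s['pixels']; hsv=cv2.cvtColor(px,cv2.COLOR_RGB2HSV)
x0,y0,x1,y1=240,110,460,240
sub=np.zeros(px.shape[:2],bool); sub[y0:y1,x0:x1]=1
u,v=np.meshgrid(np.arange(x0,x1),np.arange(y0,y1)); uv=np.c_[u.ravel(),v.ravel()]; P=depthpts(s,uv)
c=np.array([.537,.192]); d=np.radians(89.); ex=np.array([np.cos(d),np.sin(d)]); ey=np.array([-ex[1],ex[0]])
L=(P[:,:2]-c)@np.c_[ex,ey]
rim=(((abs(L[:,0])<.115)&(abs(L[:,1])<.05)&((abs(L[:,1])>.04)|(abs(L[:,0])>.095))))&(P[:,2]>.01)&(P[:,2]<.045)
A=np.c_[L[rim],np.ones(rim.sum())]; f=np.linalg.lstsq(A,P[rim,2],rcond=None)[0]; print('rim plane',f,rim.sum(),(P[rim,2]-A@f).std())
for i in range(6):
    x=-.075+.03*i; k=(abs(L[:,0]-x)<.011)&(abs(L[:,1])<.028); print(i,k.sum(),'proud',np.round((P[k,2]-np.c_[L[k],np.ones(k.sum())]@f).mean()*1e3,2))
bench=(abs(L[:,1])<.1)&(abs(L[:,1])>.08)&(abs(L[:,0])<.1); print('bench z',np.median(P[bench,2]))
E=lambda q:q
dk=blob(s,sub&(px.max(2)<45)); print('mat',rect(plane(s,dk,.004)))
cv2.imwrite('pics/hc.png',im[:,:,::-1])
```

```text
[ 0.42225258 -0.23230427  0.43724208] [ 0.27624084 -0.01914677 -0.96089771] [ 15 134 184] [  9   8 212] [ 14 128 131]
crown 2492 [278 120] [347 206]
handle 1705 (array([ 496.5932 , -248.97044], dtype=float32), np.float32(90.45323), np.float32(21.80038), np.float32(-5.540801)) (array([ 494.32153, -248.46115], dtype=float32), np.float32(87.68913), np.float32(21.13419), np.float32(-5.540798)) [298 138] [319 222]
[0.11812522 0.12073316 0.12194594]
[ 0.49327388 -0.24816849  0.12108685] (array([ 479.8015 , -247.13159], dtype=float32), np.float32(117.42369), np.float32(21.322502), np.float32(-5.5421424))
rim plane [-0.0121605   0.00143783  0.02517262] 3677 0.0009628591688971312
0 601 proud 3.92
1 604 proud 4.24
2 597 proud 3.59
3 594 proud 2.44
4 604 proud 3.71
5 603 proud 4.41
bench z -0.0005017185608360221Traceback (most recent call last):
  File "<stdin>", line 22, in <module>
  File "m.py", line 3, in blob
    c=max(cv2.findContours(mask.astype(np.uint8),cv2.RETR_EXTERNAL,cv2.CHAIN_APPROX_NONE)[0],key=cv2.contourArea); return c.reshape(-1,2)
ValueError: max() iterable argument is empty
```

```bash
python3 -c "
from m import *
go([.4945,-.2485,.16],174.5);go([.4945,-.2485,.096],174.5)"
```

```text
shift [-0.33 -1.04 10.85] turn [0.01 0.   0.22]
shift [-0.33 -1.04 17.25] turn [0.01 0.   0.22]
```

```bash
python3 -m inch '[1,-0.3,-0.5,10.8,0,0,0.2, 1,-0.3,-0.5,10.8,0,0,0.2, 1,-0.3,-0.5,10.8,0,0,0.2, 1,-0.3,-0.5,10.8,0,0,0.2, 1,-0.3,-0.5,10.8,0,0,0.2]'; python3 -c "
from m import *
go([.4945,-.2485,.16],174.5);go([.4945,-.2485,.096],174.5)"
```

```text
time_s: 3.25
ee_pos: [0.4954, -0.2455, 0.1629]
tool_rot: [0.152, 3.135, -0.001]
force: [-0.7, -0.3, 1.6]
finger_gap: 0.0855
gripper_force: 0.0
shift [ 0.07 -0.3   0.29] turn [-0.01  0.03 -0.01]
shift [ 0.09 -0.3   6.69] turn [-0.01  0.03 -0.01]
```

```bash
python3 -m inch '[1,0.1,-0.3,3,0,0,0, 1,0.1,-0.3,5.5,0,0,0, 1,0.1,-0.3,6.5,0,0,0, 1,0.1,-0.3,6.5,0,0,0, 1,0.1,-0.3,6.5,0,0,0, 1,0.1,-0.3,6.5,0,0,0]'; python3 -c "
from m import *
go([.4945,-.2485,.096],174.5)"
```

```text
time_s: 3.85
ee_pos: [0.494, -0.2487, 0.0974]
tool_rot: [0.153, 3.135, -0.001]
force: [-0.2, -0.8, 0.6]
finger_gap: 0.0853
gripper_force: 0.0
shift [-0.05  0.03  0.14] turn [-0.    0.03 -0.01]
```

```bash
python3 -m inch '[0,0,0,0.1,0,0,0, 0,0,0,0.1,0,0,0, 0,0,0,0.1,0,0,0, 0,0,0,0.1,0,0,0, 0,0,0,0.1,0,0,0, 0,0,0,0.1,0,0,0, 0,0,0,0.1,0,0,0, 0,0,0,0.1,0,0,0]' 90
```

```text
time_s: 4.65
ee_pos: [0.4933, -0.2485, 0.0953]
tool_rot: [0.153, 3.136, -0.0]
force: [-0.3, -0.4, 6.4]
finger_gap: 0.0001
gripper_force: 2.8
```

Run:
```python
from m import *
a=cam('wrist')['pixels']; b=cam('side'); p=proj(b,[get_state()['ee_pos']])[0].astype(int); print(p)
c=b['pixels'][200:290,290:400]
im=np.hstack([cv2.resize(a,(400,300)),cv2.resize(c,(366,300))]); cv2.imwrite('pics/g.png',im[:,:,::-1])
```

```text
[341 236]
```

View pics/g.png

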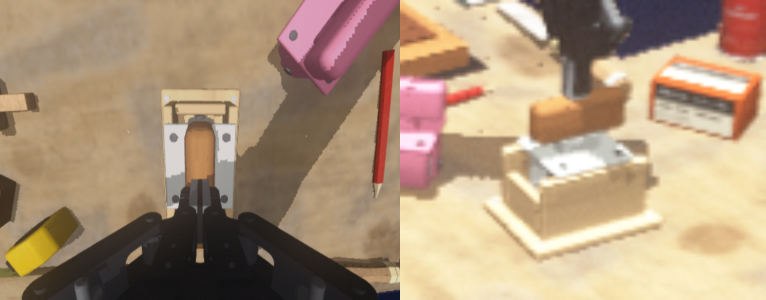

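The side view shows the fingertips ending near the handle top at about (342,229) full px, with the handle below and in front of them. The gap reads zero, so they didn't grip. I'll check with depth.

Run:
```python
from m import *
print(get_state()['ee_pos'],get_state()['finger_gap'],get_state()['gripper_force'])
b=cam('side')
for u in (336,342,348):
  for v in range(206,246,4): print(u,v,b['pixels'][v,u],np.round(depthpts(b,[(u,v)])[0],3))
w=cam('wrist'); hs=cv2.cvtColor(w['pixels'],cv2.COLOR_RGB2HSV)
for v in range(150,340,15): print(v,w['pixels'][v,322],np.round(depthpts(w,[(322,v)])[0],3))
```

```text
[ 0.49328846 -0.24853817  0.09535196] -0.0001471121425729479 2.840782245946798
336 206 [69 58 50] [ 0.481 -0.233  0.189]
336 210 [69 58 51] [ 0.483 -0.231  0.176]
336 214 [166 145 110] [0.682 0.033 0.014]
336 218 [194 160 123] [ 0.681  0.031 -0.001]
336 222 [232 204 163] [ 0.656 -0.003  0.003]
336 226 [246 231 192] [ 0.637 -0.029  0.002]
336 230 [251 205 129] [ 0.476 -0.243  0.119]
336 234 [189 132  87] [ 0.466 -0.257  0.115]
336 238 [163 113  76] [ 0.466 -0.258  0.103]
336 242 [138 113  92] [ 0.466 -0.26   0.091]
342 206 [68 56 51] [ 0.477 -0.265  0.202]
342 210 [68 56 51] [ 0.478 -0.265  0.19 ]
342 214 [73 62 55] [ 0.482 -0.26   0.175]
342 218 [83 72 67] [ 0.483 -0.26   0.163]
342 222 [94 85 80] [ 0.486 -0.257  0.148]
342 226 [88 76 70] [ 0.488 -0.255  0.134]
342 230 [179 136 100] [ 0.489 -0.255  0.121]
342 234 [174 121  82] [ 0.484 -0.262  0.113]
342 238 [161 112  76] [ 0.485 -0.262  0.099]
342 242 [208 209 201] [ 0.488 -0.259  0.085]
348 206 [72 64 59] [ 0.49  -0.275  0.203]
348 210 [73 63 57] [ 0.48  -0.288  0.198]
348 214 [72 63 54] [ 0.478 -0.292  0.188]
348 218 [191 156 119] [ 0.68  -0.04   0.028]
348 222 [205 164 120] [ 0.671 -0.054  0.02 ]
348 226 [142 109  79] [ 0.675 -0.05   0.001]
348 230 [156 109  71] [ 0.507 -0.26   0.119]
348 234 [145 102  70] [ 0.504 -0.264  0.108]
348 238 [139  97  67] [ 0.507 -0.261  0.093]
348 242 [174 171 162] [ 0.511 -0.258  0.077]
150 [209 181 140] [ 0.452 -0.242  0.044]
165 [108  83  61] [ 0.452 -0.243  0.106]
180 [181 132  86] [ 0.456 -0.243  0.12 ]
195 [194 141  91] [ 0.463 -0.244  0.121]
210 [192 140  89] [ 0.47  -0.245  0.121]
225 [191 138  88] [ 0.477 -0.245  0.122]
240 [68 57 52] [ 0.482 -0.246  0.128]
255 [58 49 45] [ 0.483 -0.246  0.143]
270 [50 44 39] [ 0.482 -0.246  0.156]
285 [54 49 48] [ 0.487 -0.247  0.159]
300 [49 45 44] [ 0.494 -0.247  0.159]
315 [43 40 40] [ 0.5   -0.248  0.159]
330 [104  70  41] [ 0.538 -0.251  0.119]
```

Measured by depth, the fingertips sit about 37 mm further back than the reported TCP implies: 26 mm behind it shut and 39 mm behind it open. The fingers closed on top of the handle, so I'll lift, open, and descend deeper to a reported z of about 0.056.

```bash
python3 -m inch '[0,0,0,-1.5,0,0,0, 0,0,0,-2.5,0,0,0, 1,0,0,-2.5,0,0,0, 1,0,0,-2.5,0,0,0, 1,0,0,-2.5,0,0,0, 1,0,0,-2.5,0,0,0, 1,0,0,-2.5,0,0,0, 1,0,0,-2.5,0,0,0, 1,0,0,-2.5,0,0,0]' 30
python3 - <<'E'
from m import *
s=cam('wrist'); px=s['pixels']; hsv=cv2.cvtColor(px,cv2.COLOR_RGB2HSV)
sub=np.zeros(px.shape[:2],bool); sub[120:330,240:400]=1
m=sub&(hsv[...,1]>110)&(hsv[...,2]>90); b=blob(s,m); print('handle',m.sum(),rect(plane(s,b,.120)),b.min(0),b.max(0))
v,u=np.nonzero(m); P=depthpts(s,np.c_[u,v]); P=P[(P[:,2]>.112)&(P[:,2]<.13)]; print(P.mean(0),np.percentile(P[:,0],[1,99]),np.percentile(P[:,1],[1,99]))
go([.4945,-.2485,.056],174.5)
E
```

```text
time_s: 5.8
ee_pos: [0.4925, -0.2482, 0.1194]
tool_rot: [-0.153, -3.138, -0.0]
force: [0.6, -0.3, 0.6]
finger_gap: 0.0854
gripper_force: 0.0
handle 5503 (array([ 493.59747, -248.0838 ], dtype=float32), np.float32(90.40604), np.float32(22.491714), np.float32(-6.019316)) [299 158] [339 306]
[ 0.49124583 -0.24810524  0.12043069] [0.45186995 0.5368914 ] [-0.2616737  -0.23524822]
shift [-0.2  -0.01  6.34] turn [ 0.   -0.   -0.02]
```

Handle undisturbed, centre (0.494, −0.248). Descending deeper to grip.

```bash
python3 -m inch '[1,-0.1,0,3,0,0,0, 1,-0.1,0,5.5,0,0,0, 1,-0.1,0,6.4,0,0,0, 1,-0.1,0,6.4,0,0,0, 0,-0.1,0,6.4,0,0,0, 0,-0.1,0,6.4,0,0,0, 0,-0.1,0,6.4,0,0,0, 0,-0.1,0,6.4,0,0,0, 0,-0.1,0,6.4,0,0,0, 0,-0.1,0,6.4,0,0,0, 0,-0.1,0,6.4,0,0,0, 0,-0.1,0,6.4,0,0,0]' 90; python3 -c "
from h import *
a=cam('wrist')['pixels'][100:,100:540]; b=cam('side');c=b['pixels'][190:290,290:400]
im=np.hstack([cv2.resize(a,(440,300)),cv2.resize(c,(330,300))]); cv2.imwrite('pics/g2.png',im[:,:,::-1])"
```

```text
time_s: 7.05
ee_pos: [0.4942, -0.2487, 0.0564]
tool_rot: [0.153, 3.136, -0.001]
force: [-1.6, 0.3, 6.2]
finger_gap: 0.0231
gripper_force: 89.1
```

View pics/g2.png

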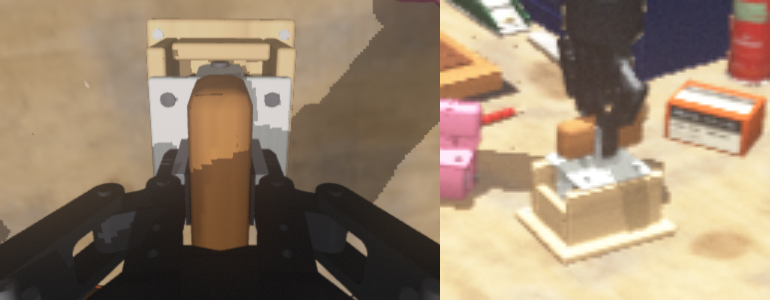

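Gripped: gap 23 mm, 89 N, the fingers either side of the handle. Lifting.

```bash
python3 -m inch '[0,0,0,-0.5,0,0,0, 0,0,0,-1.5,0,0,0, 0,0,0,-3,0,0,0, 0,0,0,-5,0,0,0, 0,0,0,-7,0,0,0, 0,0,0,-9,0,0,0, 0,0,0,-10,0,0,0, 0,0,0,-10,0,0,0, 0,0,0,-10,0,0,0]'; python3 -c "
from m import *
go([.5357,.117,.15],179);go([.5357,.117,.09],179)"
```

```text
time_s: 8.05
ee_pos: [0.4932, -0.248, 0.1551]
tool_rot: [-0.153, -3.137, -0.001]
force: [0.1, 0.5, -5.6]
finger_gap: 0.0231
gripper_force: 88.3
shift [-0.67 36.74  0.52] turn [ 0.   -0.01 -0.76]
shift [-0.68 36.73  6.52] turn [ 0.   -0.01 -0.76]
```

```bash
python3 -m inch '[0,-0.1,3,-0.5,0,0,-0.1, 0,-0.2,7,-0.5,0,0,-0.2, 0,-0.3,11.5,-0.5,0,0,-0.3, 0,-0.4,16,-0.5,0,0,-0.4, 0,-0.5,21,-0.5,0,0,-0.5, 0,-0.6,26,-0.5,0,0,-0.6, 0,-0.7,30.5,-0.5,0,0,-0.7, 0,-0.7,34,-0.5,0,0,-0.76, 0,-0.7,36,-0.3,0,0,-0.76, 0,-0.7,36.7,0,0,0,-0.76, 0,-0.7,36.7,0,0,0,-0.76, 0,-0.7,36.7,0,0,0,-0.76]'
python3 - <<'E'
from m import *
go([.5357,.117,.09],179);go([.5357,.117,.075],179)
s=cam('top'); save(s,'t2.png')
w=cam('wrist'); a=np.hstack([cv2.resize(w['pixels'],(480,300)),cv2.resize(s['pixels'][140:260,160:280],(300,300))]); cv2.imwrite('pics/t2c.png',a[:,:,::-1])
E
```

```text
time_s: 9.25
ee_pos: [0.536, 0.114, 0.1548]
tool_rot: [-0.032, -3.14, 0.003]
force: [-0.4, -0.7, -4.6]
finger_gap: 0.0231
gripper_force: 89.4
shift [0.03 0.31 6.48] turn [-0.02 -0.01 -0.03]
shift [0.02 0.32 7.98] turn [-0.02 -0.01 -0.03]
```

View pics/t2c.png

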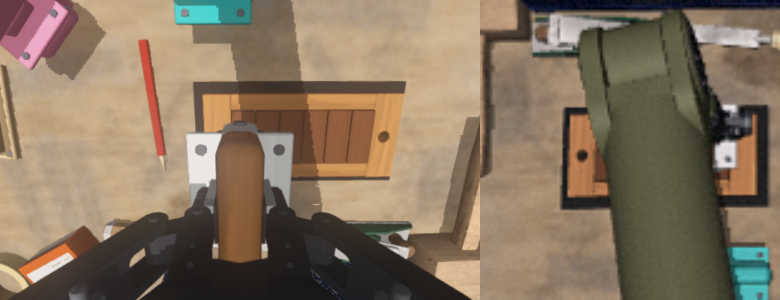

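Wrist view: the roller is held square, and the near strips start at about (240,130). Top view: the crown at (728,130) sits over the strip end of the board. Lowering to just above the strip.

```bash
python3 -m inch '[0,0,0.2,2,0,0,0, 0,0,0.2,4.5,0,0,0, 0,0,0.2,6.5,0,0,0, 0,0,0.2,7.4,0,0,0, 0,0,0.2,7.7,0,0,0, 0,0,0.2,7.7,0,0,0, 0,0,0.2,7.7,0,0,0]'; python3 -m inch '[0,0,0,0.1,0,0,0, 0,0,0,0.2,0,0,0,  0,0,0,0.2,0,0,0]';  python3 -m inch '[0,0,0,0.05,0,0,0, 0,0,0,0.1,0,0,0,0,0,0,0.1,0,0,0]'; python3 -m inch '[0,0,0,0.05,0,0,0, 0,0,0,0.1,0,0,0,0,0,0,0.1,0,0,0]'
```

```text
time_s: 10.05
ee_pos: [0.5374, 0.1183, 0.0798]
tool_rot: [0.029, 3.139, 0.001]
force: [0.4, 0.4, -4.8]
finger_gap: 0.0226
gripper_force: 89.4
time_s: 10.35
ee_pos: [0.5365, 0.1184, 0.0767]
tool_rot: [0.028, 3.141, 0.0]
force: [0.2, -0.0, -5.4]
finger_gap: 0.0234
gripper_force: 89.4
time_s: 10.65
ee_pos: [0.5363, 0.1183, 0.0755]
tool_rot: [-0.028, -3.141, 0.0]
force: [0.1, 0.0, -5.6]
finger_gap: 0.0231
gripper_force: 89.4
time_s: 10.95
ee_pos: [0.5363, 0.1183, 0.0744]
tool_rot: [-0.028, -3.141, 0.0]
force: [1.0, 0.1, -5.4]
finger_gap: 0.0229
gripper_force: 89.4
```

```bash
for i in 1; do :; done; python3 -m inch '[0,0,0,0.1,0,0,0, 0,0,0,0.2,0,0,0,0,0,0,0.2,0,0,0]' | grep -E 'ee_pos|force'; python3 -m inch '[0,0,0,0.05,0,0,0, 0,0,0,0.1,0,0,0,0,0,0,0.1,0,0,0]'| grep -E 'ee_pos|force'
```

```text
ee_pos: [0.5366, 0.1185, 0.073]
force: [-0.7, -0.2, -0.7]
gripper_force: 90.2
ee_pos: [0.5367, 0.1187, 0.0727]
force: [-2.7, -0.9, 5.9]
gripper_force: 90.5
```

```bash
python3 -m inch '[0,0,0,0.05,0,0,0, 0,0,0,0.1,0,0,0,0,0,0,0.15,0,0,0,0,0,0,0.2,0,0,0,0,0,0,0.2,0,0,0]' | grep -E 'ee_pos|force'; python3 -m inch '[0,0,0,0.05,0,0,0, 0,0,0,0.1,0,0,0,0,0,0,0.15,0,0,0]'| grep -E 'ee_pos|force'; python3 -m inch '[0,0,0,0.05,0,0,0, 0,0,0,0.1,0,0,0,0,0,0,0.1,0,0,0]'| grep -E 'ee_pos|force'
```

```text
ee_pos: [0.5367, 0.1188, 0.0709]
force: [-3.4, -1.3, 6.3]
gripper_force: 90.6
ee_pos: [0.5368, 0.1188, 0.0696]
force: [-3.5, 0.1, 7.4]
gripper_force: 90.6
ee_pos: [0.5368, 0.1189, 0.0689]
force: [-4.1, -0.1, 9.4]
gripper_force: 91.1
```

```bash
python3 -m inch '[0,0,0.25,0.02,0,0,0, 0,0,0.5,0.03,0,0,0, 0,0,0.75,0.04,0,0,0, 0,0,1.0,0.04,0,0,0, 0,0,1.25,0.04,0,0,0, 0,0,1.5,0.04,0,0,0, 0,0,1.5,0.04,0,0,0]' | grep -E 'ee_pos|force'; python3 -m inch '[0,0,0.25,0,0,0,0, 0,0,0.5,0,0,0,0, 0,0,0.75,0.01,0,0,0, 0,0,1.0,0.01,0,0,0, 0,0,1.25,0.02,0,0,0, 0,0,1.5,0.02,0,0,0]' | grep -E 'ee_pos|force'
```

```text
ee_pos: [0.5372, 0.1336, 0.0687]
force: [-5.1, 0.1, 9.6]
gripper_force: 91.4
ee_pos: [0.5375, 0.1492, 0.0685]
force: [-4.5, -0.3, 10.5]
gripper_force: 91.4
```

```bash
python3 -m inch '[0,0,0.25,0.02,0,0,0, 0,0,0.5,0.03,0,0,0, 0,0,0.75,0.04,0,0,0, 0,0,1.0,0.04,0,0,0, 0,0,1.25,0.05,0,0,0, 0,0,1.5,0.05,0,0,0, 0,0,1.75,0.05,0,0,0, 0,0,2,0.05,0,0,0]' | grep -E 'ee_pos|force'; python3 -m inch '[0,0,0.25,0,0,0,0, 0,0,0.5,0.01,0,0,0, 0,0,0.75,0.01,0,0,0, 0,0,1.0,0.02,0,0,0, 0,0,1.25,0.02,0,0,0, 0,0,1.5,0.02,0,0,0,0,0,1.75,0.03,0,0,0,0,0,2.0,0.03,0,0,0]' | grep -E 'ee_pos|force'
```

```text
ee_pos: [0.5379, 0.1692, 0.0682]
force: [-4.9, -1.5, 11.4]
gripper_force: 91.5
ee_pos: [0.5384, 0.1861, 0.0681]
force: [-5.1, -5.9, 13.8]
gripper_force: 91.9
```

```bash
python3 -m inch '[0,0,0.25,0,0,0,0, 0,0,0.5,0.01,0,0,0, 0,0,0.75,0.01,0,0,0, 0,0,1.0,0.01,0,0,0, 0,0,1.25,0.01,0,0,0, 0,0,1.5,0.02,0,0,0, 0,0,1.75,0.02,0,0,0, 0,0,2,0.02,0,0,0]' | grep -E 'ee_pos|force'; python3 -m inch '[0,0,0.25,0,0,0,0, 0,0,0.5,0.01,0,0,0, 0,0,0.75,0.01,0,0,0, 0,0,1.0,0.01,0,0,0, 0,0,1.25,0.01,0,0,0, 0,0,1.5,0.02,0,0,0,0,0,1.75,0.02,0,0,0,0,0,2.0,0.02,0,0,0]' | grep -E 'ee_pos|force'; python3 -m inch '[0,0,0.25,0,0,0,0, 0,0,0.5,0.01,0,0,0, 0,0,0.75,0.01,0,0,0, 0,0,1.0,0.01,0,0,0, 0,0,1.25,0.01,0,0,0, 0,0,1.5,0.02,0,0,0,0,0,1.75,0.02,0,0,0,0,0,2.0,0.02,0,0,0]' | grep -E 'ee_pos|force'
```

```text
ee_pos: [0.5387, 0.2096, 0.0677]
force: [-4.0, 0.1, 9.6]
gripper_force: 91.4
ee_pos: [0.5391, 0.2295, 0.0675]
force: [-2.6, 0.0, 9.0]
gripper_force: 91.3
ee_pos: [0.5396, 0.2444, 0.0674]
force: [-5.3, -7.9, 14.5]
gripper_force: 91.9
```

```bash
python3 -m inch '[0,0,0.25,0.01,0,0,0, 0,0,0.5,0.02,0,0,0, 0,0,0.75,0.03,0,0,0, 0,0,1.0,0.03,0,0,0, 0,0,1.25,0.04,0,0,0, 0,0,1.5,0.04,0,0,0, 0,0,1.75,0.05,0,0,0, 0,0,2,0.05,0,0,0, 0,0,2.2,0.05,0,0,0, 0,0,2.2,0.05,0,0,0]' | grep -E 'ee_pos|force'; python3 -m inch '[0,0,0,0.02,0,0,0, 0,0,0,0.05,0,0,0]' | grep -E 'time|ee_pos|force'
```

```text
ee_pos: [0.54, 0.2723, 0.0669]
force: [-3.7, 1.0, 8.7]
gripper_force: 91.2
time_s: 19.15
ee_pos: [0.54, 0.2723, 0.0669]
force: [-4.0, 0.8, 12.2]
gripper_force: 91.5
```

```bash
python3 -m inch '[0,0,-0.25,0.01,0,0,0, 0,0,-0.75,0.01,0,0,0, 0,0,-1.25,0.01,0,0,0, 0,0,-1.75,0,0,0,0, 0,0,-2.25,0,0,0,0, 0,0,-2.75,-0.01,0,0,0, 0,0,-3.25,-0.02,0,0,0, 0,0,-3.75,-0.02,0,0,0]' | grep -E 'ee_pos|force'; python3 -m inch '[0,0,-0.5,-0.01,0,0,0, 0,0,-1,-0.01,0,0,0, 0,0,-1.5,-0.02,0,0,0, 0,0,-2,-0.03,0,0,0, 0,0,-2.5,-0.03,0,0,0, 0,0,-3,-0.04,0,0,0, 0,0,-3.5,-0.05,0,0,0, 0,0,-4,-0.05,0,0,0]' | grep -E 'ee_pos|force'
```

```text
ee_pos: [0.5395, 0.2349, 0.0674]
force: [-4.2, 0.9, 13.3]
gripper_force: 91.7
ee_pos: [0.5389, 0.1947, 0.0678]
force: [-4.7, 1.3, 13.5]
gripper_force: 91.8
```

```bash
python3 -m inch '[0,0,-0.5,-0.01,0,0,0, 0,0,-1,-0.01,0,0,0, 0,0,-1.5,-0.02,0,0,0, 0,0,-2,-0.03,0,0,0, 0,0,-2.5,-0.03,0,0,0, 0,0,-3,-0.04,0,0,0, 0,0,-3.5,-0.05,0,0,0, 0,0,-4,-0.05,0,0,0]' | grep -E 'ee_pos|force';python3 -m inch '[0,0,-0.5,-0.01,0,0,0, 0,0,-1,-0.01,0,0,0, 0,0,-1.5,-0.02,0,0,0, 0,0,-2,-0.03,0,0,0, 0,0,-2.5,-0.03,0,0,0, 0,0,-3,-0.04,0,0,0, 0,0,-3.5,-0.05,0,0,0, 0,0,-4,-0.05,0,0,0, 0,0,-4,-0.05,0,0,0, 0,0,-4,-0.05,0,0,0]' | grep -E 'ee_pos|force'
```

```text
ee_pos: [0.5384, 0.1545, 0.0683]
force: [-5.3, 0.9, 14.0]
gripper_force: 91.8
ee_pos: [0.5378, 0.1135, 0.0689]
force: [-4.9, 0.0, 14.9]
gripper_force: 91.9
```

```bash
python3 -m inch '[0,0,0,-0.5,0,0,0, 0,0,0,-1.5,0,0,0, 0,0,0,-4,0,0,0, 0,0,0,-7,0,0,0, 0,0,-3,-9,0,0,0, 0,0,-7,-9,0,0,0, 0,0,-10,-9,0,0,0, 0,0,-10,-9,0,0,0, 0,0,-10,-9,0,0,0]'
cat > chk.py <<'E'
from m import *
s=cam('wrist'); np.savez('wc.npz',**s)
v,u=np.mgrid[0:400,0:640]; P=depthpts(s,np.c_[u.ravel(),v.ravel()])
c=np.array([.537,.192]); d=np.radians(89.); ex=np.array([np.cos(d),np.sin(d)]); ey=np.array([-ex[1],ex[0]])
L=(P[:,:2]-c)@np.c_[ex,ey]; ok=(P[:,2]>.01)&(P[:,2]<.045)
rim=ok&(abs(L[:,0])<.115)&(abs(L[:,1])<.05)&((abs(L[:,1])>.04)|(abs(L[:,0])>.095))
A=np.c_[L[rim],np.ones(rim.sum())]; f=np.linalg.lstsq(A,P[rim,2],rcond=None)[0]; print('rim',f,rim.sum(),(P[rim,2]-A@f).std())
for i in range(6):
    k=ok&(abs(L[:,0]+.075-.03*i)<.011)&(abs(L[:,1])<.028); r=P[k,2]-np.c_[L[k],np.ones(k.sum())]@f; print(i,k.sum(),np.round(np.median(r)*1e3,2) if k.any() else '')
go([.4943,-.2485,.156],174.5)
E
python3 chk.py
```

```text
time_s: 23.45
ee_pos: [0.5342, 0.0119, 0.1555]
tool_rot: [-0.032, -3.141, -0.001]
force: [0.2, -0.6, -4.6]
finger_gap: 0.0227
gripper_force: 89.7
rim [-0.01340248  0.00021635  0.02519233] 7487 0.0009286700244959707
0 1281 -0.03
1 1258 0.02
2 1227 0.05
3 1223 0.1
4 1204 0.08
5 1183 0.11
shift [  3.52 -26.25  -0.07] turn [ 0.01 -0.01  0.74]
```

All six strips read flush by depth, within about 0.1 mm. Returning to the stand.

```bash
python3 -m inch '[0,0.4,-3,-0.1,0,0,0.1, 0,0.9,-7,-0.1,0,0,0.2, 0,1.5,-11.5,-0.1,0,0,0.3, 0,2.1,-16,-0.1,0,0,0.45, 0,2.7,-20,-0.1,0,0,0.6, 0,3.2,-23.5,-0.1,0,0,0.7, 0,3.5,-25.5,-0.1,0,0,0.74, 0,3.5,-26.3,-0.1,0,0,0.74, 0,3.5,-26.3,-0.1,0,0,0.74, 0,3.5,-26.3,-0.1,0,0,0.74, 0,3.5,-26.3,-0.1,0,0,0.74]'
python3 - <<'E'
from m import *
go([.4942,-.2487,.156],174.5); go([.4942,-.2487,.112],174.5)
s=cam('wrist'); px=s['pixels']; hsv=cv2.cvtColor(px,cv2.COLOR_RGB2HSV)
sub=np.zeros(px.shape[:2],bool); sub[120:330,240:400]=1
m=sub&(hsv[...,1]>110)&(hsv[...,2]>90); v,u=np.nonzero(m); P=depthpts(s,np.c_[u,v]); h=P[:,2]; k=(h>.2)&(h<.235); print('handle top fit (tool-x slope)',np.polyfit(P[k,0],P[k,2],1),P[k].mean(0))
w=sub&(hsv[...,1]<45)&(hsv[...,2]>120); v,u=np.nonzero(w); P=depthpts(s,np.c_[u,v]); k=(P[:,2]>.155)&(P[:,2]<.185); Q=P[k]; A=np.c_[Q[:,:2]-Q[:,:2].mean(0),np.ones(len(Q))]; print('crown plane',np.linalg.lstsq(A,Q[:,2],rcond=None)[0],Q.mean(0),len(Q))
E
```

```text
time_s: 24.6
ee_pos: [0.4956, -0.2471, 0.1564]
tool_rot: [-0.144, -3.138, -0.002]
force: [0.3, -0.2, -4.9]
finger_gap: 0.0229
gripper_force: 89.8
shift [ 0.12 -0.17  0.04] turn [ 0.01 -0.    0.04]
shift [ 0.12 -0.18  4.44] turn [ 0.01 -0.    0.04]
handle top fit (tool-x slope) [0.07650136 0.18338237] [ 0.47711752 -0.24508158  0.21988251]
crown plane [-0.00269477  0.00167466  0.17148441] [ 0.4775021  -0.24499575  0.17148441] 5856
```

```bash
python3 -m inch '[0,0.1,-0.1,1,0,0,0.04, 0,0.1,-0.1,2.5,0,0,0.04, 0,0.1,-0.1,3.6,0,0,0.04, 0,0.1,-0.1,4,0,0,0.04, 0,0.1,-0.1,4,0,0,0.04, 0,0.1,-0.1,4,0,0,0.04]'
python3 - <<'E'
from m import *
go([.4942,-.2487,.0564],174.5)
E
```

```text
time_s: 25.25
ee_pos: [0.4938, -0.2506, 0.1168]
tool_rot: [0.157, 3.137, -0.0]
force: [-0.5, -0.3, -5.2]
finger_gap: 0.0229
gripper_force: 89.9
shift [-0.02  0.2   6.04] turn [-0.    0.   -0.04]
```

```bash
python3 -m inch '[0,0,0.2,0,0,0,-0.04, 0,0,0.2,0.5,0,0,-0.04, 0,0,0.2,1.2,0,0,-0.04, 0,0,0.2,2,0,0,-0.04, 0,0,0.2,2.5,0,0,-0.04, 0,0,0.2,2.5,0,0,-0.04]'
python3 - <<'E'
from m import *
go([.4942,-.2487,.0564],174.5)
E
```

```text
time_s: 25.85
ee_pos: [0.4929, -0.2481, 0.0905]
tool_rot: [-0.15, -3.136, -0.001]
force: [-0.4, -0.4, -5.1]
finger_gap: 0.0235
gripper_force: 89.9
shift [-0.14 -0.05  3.41] turn [ 0.   -0.02  0.  ]
```

```bash
python3 -m inch '[0,-0.1,0,0.6,0,0,0, 0,-0.1,0,1.3,0,0,0, 0,-0.1,0,2,0,0,0, 0,-0.1,0,2.5,0,0,0, 0,-0.1,0,2.9,0,0,0, 0,-0.1,0,3.1,0,0,0, 0,-0.1,0,3.1,0,0,0]'; python3 -m inch '[0,0,0,0.1,0,0,0,0,0,0,0.2,0,0,0,0,0,0,0.2,0,0,0]'
```

```text
time_s: 26.55
ee_pos: [0.4947, -0.2485, 0.0604]
tool_rot: [-0.15, -3.138, -0.0]
force: [-0.3, 0.1, -4.5]
finger_gap: 0.023
gripper_force: 89.9
time_s: 26.85
ee_pos: [0.4949, -0.2485, 0.0588]
tool_rot: [0.15, 3.138, 0.0]
force: [-0.8, -0.2, -4.8]
finger_gap: 0.0232
gripper_force: 89.9
```

```bash
python3 -m inch '[0,0,0,0.1,0,0,0,0,0,0,0.2,0,0,0,0,0,0,0.2,0,0,0]';python3 -m inch '[0,0,0,0.1,0,0,0,0,0,0,0.15,0,0,0,0,0,0,0.15,0,0,0]'
```

```text
time_s: 27.15
ee_pos: [0.4947, -0.2485, 0.0566]
tool_rot: [-0.15, -3.138, -0.0]
force: [-0.3, -0.2, -4.4]
finger_gap: 0.0229
gripper_force: 89.9
time_s: 27.45
ee_pos: [0.4948, -0.2485, 0.0564]
tool_rot: [-0.15, -3.138, -0.001]
force: [-4.2, 2.9, 5.3]
finger_gap: 0.0229
gripper_force: 91.4
```

Seated. Releasing and retreating.

```bash
python3 -m inch '[0.6,0,0,-0.1,0,0,0, 1,0,0,-0.1,0,0,0, 1,0,0,-0.1,0,0,0, 1,0,0,-0.1,0,0,0, 1,0,0,-0.1,0,0,0, 1,0,0,-1,0,0,0, 1,0,0,-3,0,0,0, 1,0,0,-6,0,0,0, 1,0,0,-10,0,0,0, 1,0,0,-14,0,0,0, 1,0,0,-16,0,0,0, 1,0,0,-16,0,0,0]' 30
python3 - <<'E'
from m import *
s=cam('wrist'); b=cam('side'); px=s['pixels']; hsv=cv2.cvtColor(px,cv2.COLOR_RGB2HSV)
sub=np.zeros(px.shape[:2],bool); sub[120:300,240:400]=1
m=sub&(hsv[...,1]>110)&(hsv[...,2]>90); v,u=np.nonzero(m); P=depthpts(s,np.c_[u,v]); k=(P[:,2]>.112)&(P[:,2]<.13); print('handle',np.median(P[k],0))
w=sub&(hsv[...,1]<45)&(hsv[...,2]>120); v,u=np.nonzero(w); P=depthpts(s,np.c_[u,v]); k=(P[:,2]>.06)&(P[:,2]<.09); Q=P[k]; A=np.c_[Q[:,:2]-Q[:,:2].mean(0),np.ones(len(Q))]; print('crown plane',np.linalg.lstsq(A,Q[:,2],rcond=None)[0],len(Q))
im=np.hstack([cv2.resize(px,(400,300)),cv2.resize(b['pixels'][140:300,230:440],(394,300))]); cv2.imwrite('pics/f.png',im[:,:,::-1])
E
```

```text
time_s: 28.65
ee_pos: [0.4968, -0.2498, 0.2195]
tool_rot: [0.15, 3.131, -0.002]
force: [0.6, -0.8, -0.0]
finger_gap: 0.0856
gripper_force: 0.0
handle [ 0.49332774 -0.24786018  0.12073645]
crown plane [-0.00266849 -0.00037731  0.07135476] 3135
```

View pics/f.png

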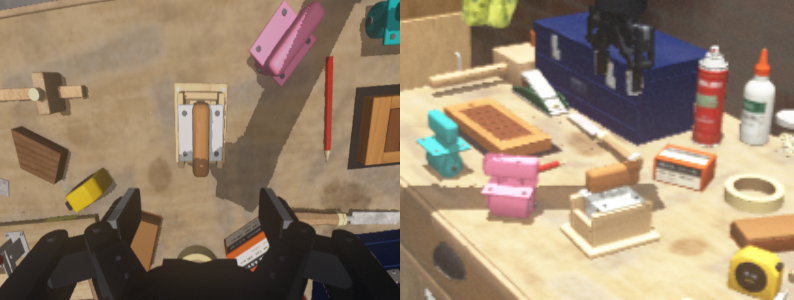

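The roller is upright and fully seated: crown top at 71 mm and level, handle top at 121 mm as at the start. The gripper is clear and the bystanders look unmoved.

```bash
python3 -c "
from bench import close_job
print(close_job())"
```

```text
the job is handed in; nothing more can be done
None
```

The job is handed in: all six strips read flush (within about 0.1 mm by depth), pressed at 20 N or less in every reading taken while rolling; the roller is back upright and fully down in its stand, and the other things look unmoved. On my first grasp try, though, the fingers closed on top of the handle and pressed it with about 6 N; it did not shift.

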